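Comb the stirring rods into the grooves of the drying tray

TASK

Take the rake by its handle and comb the four white stirring rods lying askew on the blue drying tray: let the rake down at one end of the tray and sweep towards the other with the rake's runners kept lightly pressed on the tray's two white rails, until every rod lies in a groove of its own. Touch the rods only with the rake, never press hard, then set the rake back upright with its runners on the rails of its grey rest. Leave the timer, bottle, dish and cup alone.

Things in the scene. Friction and masses are not known exactly. Their poses are not given: they have to be found in the camera images.
- tray: blue grooved drying tray, fixed to the worktop, 136 x 292 x 25 mm. Origin: centre of its underside; x along the grooves, y along the two rails (the long way), z up. Bed inside x +-50, y +-140 mm: 14 round-topped ribs along x, 4 mm wide, 19 mm apart (y = -123.5 ... 123.5 mm), tops at z = 16, groove floors at z = 4 mm. All rods start within |y| < 110 mm. Side and end walls reach z = 21 mm.
- rail_tops (a point): centre of the tray at the mean level of its rail tops (z = 25 mm). Two white rails, 12 mm wide, 288 mm long in y, at x = +-60 mm. They stay put but tilt a little, together: one end up to 3.7 mm high, the other low; which and how much is not measured. Touch down slowly (5 to 10 mm/s) at one end (y = +-122 mm) and follow the rails by the felt force, 2 to 10 N; over 20 N spoils them
- rest: grey rest for the rake, fixed, 142 x 66 x 17 mm, with two rails of the same gauge as the tray's (centred at x = +-60 mm, 14 mm wide, 60 mm long in y, top at z = 17 mm). Origin: centre of its underside; z up. It stands left or right of the tray. Instruments stand close behind: carry the rake in straight lines
- rake: orange and aluminium hand rake, 130 (x) x 36 (y) x 108 (z) mm, 0.12 to 0.2 kg. Origin: midway between its two runners, level with their soles; z up. Orange runners 10 mm wide in x, 36 mm long in y, at x = +-60 mm; bar between them at z 14 to 24 mm. It starts with its runners on the rails of the rest (origin 17 mm above the rest's), axes about along the rest's
- rake_handle (a point): a point on the rake's upright orange handle block, to grip across y from above: 76 mm above the soles (rake origin). The block measures 36 mm in x, 24 mm in y, and spans z 40 to 102 mm. It is sprung on the bar: pressed down it gives up to 4 mm, 12 N a mm
- rake_teeth (a point): level of the tooth tips, 6 mm under the rake's origin. Nine round teeth, 6 mm thick, 10.75 mm apart along x (-43 to 43 mm, y = 0). With the runners on the tray's rails the tips pass 3 mm above the ribs on average, clear of rods in grooves; rods on the ribs are pushed along y, line up with the teeth and drop into the next empty groove. Lifted some mm, the teeth slip over the rods
- rod_1: white slippery round stirring rod, 90 mm long, 12 mm thick, round ends, 20 g, lying askew on the ribs of the tray. Origin at its middle, on its axis; x along the rod. On the ribs its axis is 22 mm above the tray's underside, in a groove 10 mm
- rod_2: white slippery round stirring rod, 90 mm long, 12 mm thick, round ends, 20 g, lying askew on the ribs of the tray. Origin at its middle, on its axis; x along the rod. On the ribs its axis is 22 mm above the tray's underside, in a groove 10 mm
- rod_3: white slippery round stirring rod, 90 mm long, 12 mm thick, round ends, 20 g, lying askew on the ribs of the tray. Origin at its middle, on its axis; x along the rod. On the ribs its axis is 22 mm above the tray's underside, in a groove 10 mm
- rod_4: white slippery round stirring rod, 90 mm long, 12 mm thick, round ends, 20 g, lying askew on the ribs of the tray. Origin at its middle, on its axis; x along the rod. On the ribs its axis is 22 mm above the tray's underside, in a groove 10 mm
- timer: white bench timer, 66 x 62 x 19 mm, origin at the centre of its underside; stands on the other side of the tray from the rest; not to be moved
- stain_bottle: amber dropper bottle with a red top, 38 mm across, 106 mm high, origin at the centre of its underside; not to be moved
- petri_dish: petri dish, 61 mm across, 16 mm high, origin at the centre of its underside; not to be moved
- sample_cup: sample cup with a yellow lid, 65 mm across, 67 mm high, origin at the centre of its underside; not to be moved

How it is judged:
On the way, in this order (a step that is already met when the one before it is completed fails the run):
1. the held rake is let down at one end of the tray and presses lightly on the rails (contact force between rake and tray above 0.5 N and contact force between the fingers and rake above 1 N and y of rake in the frame of tray between -0.145 and 0.145 m and x of rake in the frame of tray between -0.02 and 0.02 m and (y of rake in the frame of tray above 0.1 m or y of rake in the frame of tray below -0.1 m)), for 0.2 s.
2. all four rods lie in the grooves, combed while the held rake rides on the rails (angle between the x axis of each of rod_1, rod_2, rod_3, rod_4 and the x axis of tray, either way round below 0.1 rad and z of rod_1 in the frame of tray between 0.0075 and 0.0135 m and x of rod_1 in the frame of tray between -0.06 and 0.06 m and y of rod_1 in the frame of tray between -0.145 and 0.145 m and z of rod_2 in the frame of tray between 0.0075 and 0.0135 m and x of rod_2 in the frame of tray between -0.06 and 0.06 m and y of rod_2 in the frame of tray between -0.145 and 0.145 m and z of rod_3 in the frame of tray between 0.0075 and 0.0135 m and x of rod_3 in the frame of tray between -0.06 and 0.06 m and y of rod_3 in the frame of tray between -0.145 and 0.145 m and z of rod_4 in the frame of tray between 0.0075 and 0.0135 m and x of rod_4 in the frame of tray between -0.06 and 0.06 m and y of rod_4 in the frame of tray between -0.145 and 0.145 m and contact force between rake and tray above 0.5 N and contact force between the fingers and rake above 1 N and y of rake in the frame of tray between -0.145 and 0.145 m and x of rake in the frame of tray between -0.02 and 0.02 m), for 0.1 s.
At the end, for the whole second after the job is handed in: Every rod rests in a groove of the tray: axis 7.5 to 13.5 mm above the tray's underside, within 0.1 rad of the grooves. The rake is released and rests on the rails of its rest: within 15 mm of its centre, 2.5 mm in height, 0.15 rad in direction, and upright within 0.06 rad (angle between the x axis of each of rod_1, rod_2, rod_3, rod_4 and the x axis of tray, either way round below 0.1 rad and z of rod_1 in the frame of tray between 0.0075 and 0.0135 m and x of rod_1 in the frame of tray between -0.06 and 0.06 m and y of rod_1 in the frame of tray between -0.145 and 0.145 m and z of rod_2 in the frame of tray between 0.0075 and 0.0135 m and x of rod_2 in the frame of tray between -0.06 and 0.06 m and y of rod_2 in the frame of tray between -0.145 and 0.145 m and z of rod_3 in the frame of tray between 0.0075 and 0.0135 m and x of rod_3 in the frame of tray between -0.06 and 0.06 m and y of rod_3 in the frame of tray between -0.145 and 0.145 m and z of rod_4 in the frame of tray between 0.0075 and 0.0135 m and x of rod_4 in the frame of tray between -0.06 and 0.06 m and y of rod_4 in the frame of tray between -0.145 and 0.145 m and linear speed of each of rod_1, rod_2, rod_3, rod_4, rake below 0.02 m/s and horizontal distance between rake and rest below 0.015 m and angle between the x axis of rake and the x axis of rest, either way round below 0.15 rad and angle between rake's own z axis and vertical below 0.06 rad and z of rake in the frame of rest between 0.0145 and 0.0195 m); the robot touches nothing.
It fails at once if the rake is pressed on the tray with more than 20 N (contact force between rake and tray above 20 N).
It fails at once if a rod is pushed by the rake with more than 15 N (contact force between rake and rod_1 above 15 N or contact force between rake and rod_2 above 15 N or contact force between rake and rod_3 above 15 N or contact force between rake and rod_4 above 15 N).
It fails at once if a rod is touched by the fingers or the arm (contact force between any of the fingers, the arm and rod_1 above 0.3 N or contact force between any of the fingers, the arm and rod_2 above 0.3 N or contact force between any of the fingers, the arm and rod_3 above 0.3 N or contact force between any of the fingers, the arm and rod_4 above 0.3 N).
It fails at once if rods are pushed with the rake lifted well clear of the rails (its soles over 32.5 mm above the tray's underside) (z of rake in the frame of tray above 0.0325 m and (contact force between rake and rod_1 above 0.3 N or contact force between rake and rod_2 above 0.3 N or contact force between rake and rod_3 above 0.3 N or contact force between rake and rod_4 above 0.3 N)).
It fails at once if the timer, stain bottle, petri dish or sample cup is moved more than 20 mm (distance of any of timer, stain_bottle, petri_dish, sample_cup from where it was at the start of the episode above 0.02 m).
It also fails if it takes over 72 s, if anything falls off the work surface, if the arm or the gripper's body presses on something with over 40 N, if the wrist force passes 120 N, or if a joint passes its speed limit or range.

ROBOT

A 7-joint arm with a two-finger parallel gripper is mounted at the origin on a cart in front of the work surface, level with it; the furniture and walls round the work are solid. World frame = base frame: x ahead of the robot, y to its left, z up, the work surface at z = 0. Lengths are in m, angles in rad, forces in N, time in s.
With the tool pointing down it reaches from about 0.425 to 0.875 m from the base axis. Payload 4.7 kg.
Tool frame: the origin (TCP) lies at the very end of the fingers, on their centre line; the grasp point (between the pads) lies 19 mm behind it; z points along the fingers, y is the line along which they close (so a half turn about z gives the same grasp; the last joint's range is limited). The gripper opens to 87 mm and grips with 3 to 60 N. Pads are 19 mm wide; open, the fingers measure 117 mm over their backs; the gripper's body (75 mm by 190 mm) begins 51 mm behind the grasp point.
Start: joints at [1.257, 0.321, -0.07, 1.45, 0.023, 1.371, -0.057], TCP at [0.209, -0.615, 0.223] pointing down, gripper open.
Joint ranges: [-2.86, 2.86], [-0.3, 2.09], [-1.38, 1.24], [0.06, 2.45], [-1.56, 4.7], [0.09, 2.05], [-2.69, 2.69]. Speed limits (rad/s): [2.57, 2.57, 3.14, 3.14, 3.14, 3.14, 3.14].

INTERFACE

Orientations are given as a rotation vector (axis times angle).
In Python, from bench import get_state, get_image, get_calibration, close_job gives the robot as it stands.
- The arm moves only by the shell command python3 -m crank 'ROWS' [FORCE]. ROWS is JSON, a list of rows, each a list of 5 numbers: the opening, from 0 (shut) to 1 (fully open), then the shift along the world's x, y, z in units of 0.2 m (1.0 is 0.2 m), then the turn about the world's z in units of 2 pi rad (1.0 is 2 pi rad). A call has 1 to 5 rows; each row is the pose to reach, as a shift and turn from the pose commanded when the call began, turning the shorter way round; what a row does not reach only later rows make up. A row lasts 1/8 s, in which the tool goes at most 62.5 mm and 10.7 degrees, less where a joint would pass 70% of its speed; a pose out of reach is approached as far as the arm can. A call with a number of a shift or a turn outside -1 to 1 is refused whole. A call with a gripper value outside its range is refused whole. The fingers move at their own pace and stop on an object; FORCE is the grip in N (left out, the last holds). Time passes only in rows, so rows that repeat a pose let the fingers close. It gives the time, the measured TCP pose, the force, the opening and the grip force at its end, in the units of the state.
- get_state(): the state, without advancing time (a new reading comes with each control period).
- get_image(name): name is "scene" or "top"; returns the picture (420x560x3 uint8, red, green, blue); there is no depth.
- get_calibration(name): a dict with "fovy" (degrees; the focal length in pixels is half the picture's height over the tangent of half this angle, whatever the lens; pixels are square), "cx", "cy" (the principal point, pixels), "k1" (the pictures are not rectified: a ray, as slopes to the right and down, at radius r is drawn at 1 + k1 r^2 times it, then the intrinsics apply), "R" (3x3) and "t" (3): a world point X has camera coordinates R X + t. Camera axes: x right, y down, z forward; pixel columns grow to the right and rows downward; lengths in m; the calibration is good to about 2 mm. A picture is of the moment at which its call begins. get_calibration takes no time and is no camera call.
- close_job(): hands the job in; it is judged then, once.
The state is a dict: "time": time; "joint_positions": joint angles; "qd": joint speeds; "joint_torque": joint torques, N m; "position": TCP position; "tool_rot": TCP orientation; "ft_force": force on the tool from outside, world axes, zero at the start; "torque": the same for the moment, N m; "grip_width": opening from 0.0 (shut) to 1.0 (fully open); "grip_force": force on a finger pad.
Only numpy, scipy, OpenCV 4.12 (cv2) and the standard library are available. Lean on these libraries where they do the work, as an engineer would, in place of code of your own. Each camera call takes 0.05 s, during which the arm holds its last target. There are 200 camera calls.

## Working session

There is one attempt and no reset: what is moved stays moved. The work goes in short steps, Python scripts to look and compute and a shell command to move; the robot and the scene stay as the last step left them, time stands still between calls to the robot, and variables do not carry over. Pictures are saved under pics/ and viewed, at most 10 in all, crops included, and the job is handed in when it is done.

```bash
ls; mkdir -p pics; python3 - <<'E'
from bench import *
import cv2
s=get_state();print({k:s[k] for k in ('time','position','tool_rot','ft_force','grip_width')})
for n in('scene','top'):
    cv2.imwrite(f'pics/{n}0.png',get_image(n)[:,:,::-1]);print(n,get_calibration(n))
E
```

```text
pics
{'time': 0.0, 'position': array([ 0.2090763 , -0.61487463,  0.22144925]), 'tool_rot': array([-3.09761787e+00, -5.12386932e-01,  6.04886284e-04]), 'ft_force': array([ 0.39681894, -0.19064706, -0.09653219]), 'grip_width': 1.000663592247547}
scene {'fovy': 56.680364215732745, 'cx': 285.1113120722886, 'cy': 206.50710562450155, 'k1': -0.08014953458915187, 'R': array([[-0.5866122 , -0.80974813, -0.01393163],
       [-0.31288859,  0.24246792, -0.91831914],
       [ 0.74698518, -0.53433817, -0.39559559]]), 't': array([0.33267938, 0.22011376, 1.04347146])}
top {'fovy': 49.33143346351955, 'cx': 282.05738378762135, 'cy': 208.6081595173762, 'k1': 0.014544050041427555, 'R': array([[-2.63841885e-04, -9.99996325e-01,  2.69828905e-03],
       [-9.72368427e-01, -3.73368904e-04, -2.33451287e-01],
       [ 2.33451436e-01, -2.68532530e-03, -9.72364755e-01]]), 't': array([0.06471208, 0.51956526, 1.49243297])}
```

View pics/top0.png

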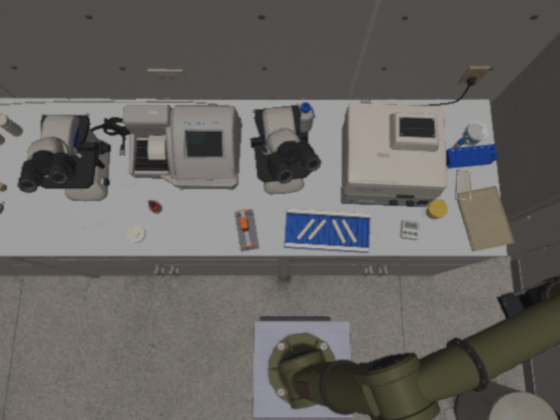

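View pics/scene0.png

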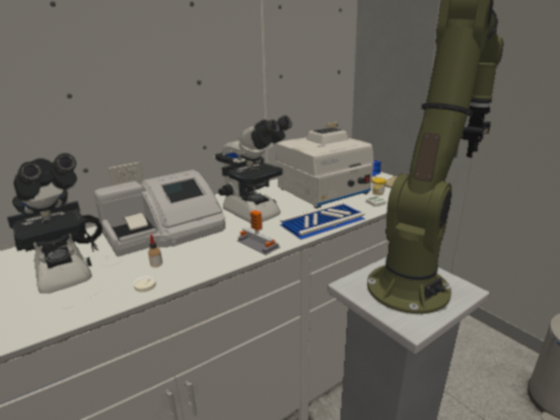

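The top view shows the tray at about (327,230), the rake on its rest at (246,229) with its handle at (244,222), the timer at (410,230), and the rods askew between columns 300 and 355. The scene view shows the handle at (256,220) and the tray at (323,220). Next I measure them.

```bash
cat > h.py <<'E'
from bench import *
import numpy as np, cv2
def cam(n):
    c=get_calibration(n);f=210/np.tan(np.radians(c['fovy']/2));return c,f
def rays(n,uv):
    c,f=cam(n);uv=np.atleast_2d(uv).astype(float)
    d=(uv-[c['cx'],c['cy']])/f; s=d.copy()
    for _ in range(20): s=d/(1+c['k1']*(s**2).sum(1,keepdims=True))
    R=np.array(c['R']);D=np.c_[s,np.ones(len(s))]@R
    return -R.T@np.array(c['t']),D
def plane(n,uv,z):
    o,D=rays(n,uv);return (o+D*((z-o[2])/D[:,2])[:,None])[:,:2]
def proj(n,X):
    c,f=cam(n);p=np.array(c['R'])@X+c['t'];s=p[:2]/p[2];return s*(1+c['k1']*(s@s))*f+[c['cx'],c['cy']]
def tri(u1,u2):
    o1,d1=rays('top',u1);o2,d2=rays('scene',u2);d1=d1[0];d2=d2[0]
    t=np.linalg.lstsq(np.c_[d1,-d2],o2-o1,rcond=None)[0]
    a=o1+t[0]*d1;b=o2+t[1]*d2;return (a+b)/2,np.linalg.norm(a-b)
def hsv(im): return cv2.cvtColor(im,cv2.COLOR_RGB2HSV)
def orange(im): h=hsv(im);return cv2.inRange(h,(3,150,90),(16,255,255))
def blue(im): h=hsv(im);return cv2.inRange(h,(105,120,50),(125,255,255))
def blobs(m,amin=4):
    n,l,s,c=cv2.connectedComponentsWithStats(m);return [(s[i][:4].tolist(),int(s[i][4]),c[i].round(1).tolist()) for i in range(1,n) if s[i][4]>=amin],l
E
python3 - <<'E'
from h import *
for n in('top','scene'):
    im=get_image(n);b,_=blobs(orange(im));print(n,'or',b)
    m=cv2.morphologyEx(blue(im),cv2.MORPH_CLOSE,np.ones((5,5)));b,l=blobs(m,200);print('bl',b)
    r={'top':(215,195,165,65),'scene':(225,190,150,70)}[n];x,y,w,h=r
    cr=cv2.resize(im[y:y+h,x:x+w,::-1],None,fx=4.8,fy=4.8,interpolation=cv2.INTER_CUBIC);cv2.imwrite(f'pics/{n}c.png',cr)
E
cd pics; python3 -c "
import cv2,numpy as np
a=cv2.imread('topc.png');b=cv2.imread('scenec.png');w=max(a.shape[1],b.shape[1])
p=lambda i:cv2.copyMakeBorder(i,0,0,0,w-i.shape[1],0);o=np.vstack([p(a),p(b)])[:,:800];print(o.shape);cv2.imwrite('both.png',o[:]if o.shape[0]<=600 else cv2.resize(o,None,fx=600/o.shape[0],fy=600/o.shape[0]))"
```

```text
top or [([152, 204, 7, 7], 25, [155.3, 207.1]), ([240, 218, 8, 12], 69, [243.6, 223.5])]
bl [([447, 139, 50, 29], 961, [470.2, 155.0]), ([285, 214, 84, 33], 2359, [327.0, 229.8])]
scene or [([251, 211, 10, 19], 141, [256.2, 219.2]), ([241, 231, 5, 4], 13, [242.7, 232.5]), ([266, 241, 8, 6], 25, [268.9, 243.4])]
bl [([282, 217, 81, 22], 409, [307.9, 226.2])]
(648, 792, 3)
```

View pics/both.png

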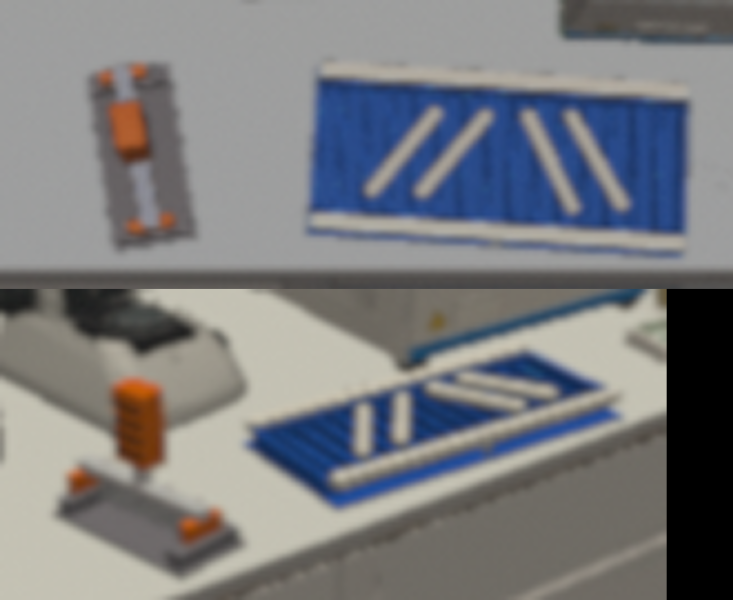

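The crops show the rake's bar running between runner centres near crop (122,74) and (151,223). The rails are beige strips, and the four rods lie diagonally between crop columns 365 and 630. Now I fit these with subpixel masks.

```bash
cat > m.py <<'E'
from h import *
S=6
def up(im): return cv2.resize(im,None,fx=S,fy=S,interpolation=cv2.INTER_CUBIC)
def topx(p): return (np.asarray(p,float)+.5)/S-.5
def comps(mask,amin):
    n,l,s,c=cv2.connectedComponentsWithStats(mask);out=[]
    for i in range(1,n):
        if s[i][4]>=amin:
            cn=cv2.findContours((l==i).astype('uint8'),0,2)[0][0];r=cv2.minAreaRect(cn)
            out.append((s[i][4],topx(c[i]),topx(cv2.boxPoints(r))))
    return out
def crop(im,x,y,w,h):
    o=np.zeros_like(im);o[y:y+h,x:x+w]=im[y:y+h,x:x+w];return o
def tray(n='top',box=(275,200,105,60)):
    im=crop(get_image(n),*box);u=up(im).astype(int)
    return comps(((u[:,:,0]-u[:,:,2]>8)&(u[:,:,0]>120)).astype('uint8'),300)
E
python3 - <<'E'
from m import *
np.set_printoptions(precision=4,suppress=True)
im=get_image('top');print(im[250,300],im[212,320],im[229,230],im[235,250], im[222,310])
for a,c,b in tray():
    w=plane('top',b,.025);print('beige',a,c,plane('top',c,.025)[0]);
    print(w.tolist() if a>2000 else '')
im2=crop(im,225,195,45,65);u=up(im2).astype(int)
for a,c,b in comps(((u[:,:,0]-u[:,:,2]>30)).astype('uint8'),40): print('orange',a,c,b.round(1).tolist(),plane('top',c,.027)[0])
g=up(im2);gg=((g.max(2)<135)&(g.max(2)>10)).astype('uint8')
for a,c,b in comps(cv2.morphologyEx(gg,cv2.MORPH_CLOSE,np.ones((25,25))),1000): print('rest',a,c,plane('top',c,.012)[0],plane('top',b,.012).tolist())
sc=crop(get_image('scene'),225,190,60,70);u=up(sc).astype(int)
for a,c,b in comps(((u[:,:,0]-u[:,:,2]>50)).astype('uint8'),40): print('sc orange',a,c,b.round(1).tolist())
E
```

```text
[155 157 158] [177 171 161] [158 158 159] [104  99 100] [156 151 146]
beige 8621 [328.2048 212.3062] [ 0.5152 -0.0956]
[[0.5177365229773622, 0.04597169467375186], [0.5297023565588012, 0.04522216275470339], [0.512047640248018, -0.2367767342476766], [0.5001442193270024, -0.2355350755346488]]
beige 1386 [305.2344 228.743 ] [ 0.457  -0.0152]

beige 1344 [338.0861 230.3648] [ 0.4514 -0.1281]

beige 1389 [316.5541 229.1589] [ 0.4556 -0.0541]

beige 1385 [348.763  230.7097] [ 0.4502 -0.1648]

beige 5832 [327.6467 246.7691] [ 0.3945 -0.0909]
[[0.398791800540309, 0.05193477802689203], [0.40702400224591817, 0.051419601182808194], [0.389784999923376, -0.23055848960671355], [0.38159581576743273, -0.2296953208494446]]
orange 468 [245.7856 210.4893] [[243.8, 208.6], [247.8, 208.6], [247.8, 212.4], [243.8, 212.4]] [0.5211 0.1905]
orange 405 [238.292  212.0874] [[236.4, 210.2], [240.1, 210.2], [240.1, 213.9], [236.4, 213.9]] [0.5154 0.2164]
orange 3820 [243.4979 223.711 ] [[238.2, 217.7], [246.5, 216.3], [248.9, 230.1], [240.5, 231.5]] [0.4742 0.1976]
orange 513 [252.07   244.1668] [[250.2, 242.1], [254.1, 242.1], [254.1, 246.2], [250.2, 246.2]] [0.4031 0.167 ]
orange 528 [244.9905 245.6443] [[242.8, 243.6], [247.4, 243.6], [247.4, 247.4], [242.8, 247.4]] [0.398 0.191]
rest 38376 [246.8389 234.8958] [0.4378 0.1865] [[0.5841322977595816, 0.26946296589026303], [0.5842211561576969, 0.10751586960058712], [0.3517226878010077, 0.10612940168481555], [0.35175026586884917, 0.2626176200955498]]
sc orange 6926 [256.0629 218.9648] [[249.4, 209.5], [260.8, 208.7], [262.3, 229.6], [250.9, 230.4]]
sc orange 841 [242.4906 232.487 ] [[239.3, 230.6], [244.7, 228.8], [246.3, 233.8], [241.0, 235.6]]
sc orange 1501 [269.5007 242.8888] [[264.3, 241.7], [273.8, 238.5], [275.6, 243.8], [266.1, 247.0]]
```

```bash
python3 - <<'E'
from m import *
np.set_printoptions(precision=4,suppress=True)
print('handle tri',tri([243.5,223.71],[256.06,218.96]))
print('runner far/near tri', tri([(245.79+238.29)/2,211.29],[242.49,232.49]),tri([248.53,244.9],[269.5,242.89]))
for z in(.088,.119): print(proj('top',np.array([.4594,.1912,z])),proj('scene',np.array([.4594,.1912,z])))
c=np.array([[88,75],[168,65],[195,237],[115,248]])/4.444+[215,195]
p=plane('top',c,.012);print('rest',p.mean(0),p)
for a,c,b in tray('scene',(275,195,100,45)): 
    if a>200: print('scene beige',a,c,b.round(1).tolist())
print('pred rods in scene z .022',[proj('scene',np.array([x,y,.022])) for x,y in((.457,-.0152),(.4556,-.0541),(.4514,-.1281),(.4502,-.1648))])
R=cv2.Rodrigues(get_state()['tool_rot'])[0];print(R,np.arctan2(R[1,1],R[0,1]))
E
```

```text
handle tri (array([0.4608, 0.1917, 0.0899]), np.float64(0.001622923196195434))
runner far/near tri (array([0.5217, 0.2067, 0.0203]), np.float64(0.0063210855864021705)) (array([0.4015, 0.1799, 0.0242]), np.float64(0.001699154434724578))
[243.8733 224.3942] [256.1942 219.5614]
[243.1231 222.4838] [255.7698 210.7381]
rest [0.4552 0.1869] [[0.5196 0.2301]
 [0.5277 0.1672]
 [0.391  0.1443]
 [0.3825 0.2059]]
scene beige 70202 [317.942  213.1908] [[274.6, 194.6], [374.2, 194.6], [374.2, 239.4], [274.6, 239.4]]
scene beige 728 [328.9586 195.6039] [[317.2, 195.1], [339.1, 195.1], [339.1, 196.9], [317.2, 196.9]]
scene beige 3559 [335.0014 212.5869] [[320.7, 213.8], [321.8, 207.3], [349.3, 211.8], [348.2, 218.3]]
scene beige 944 [314.8824 219.023 ] [[313.2, 213.7], [316.2, 213.7], [316.2, 224.1], [313.2, 224.1]]
scene beige 886 [306.1996 221.3493] [[304.9, 215.9], [307.6, 215.9], [307.6, 226.6], [304.9, 226.6]]
scene beige 694 [359.2356 236.4851] [[333.2, 238.9], [333.2, 223.2], [373.9, 223.2], [373.9, 238.9]]
pred rods in scene z .022 [array([306.6489, 221.4753]), array([315.3   , 218.7692]), array([331.3631, 213.9624]), array([338.8577, 211.5932])]
[[ 0.9467  0.322  -0.0001]
 [ 0.322  -0.9467  0.0002]
 [-0.0001 -0.0002 -1.    ]] -1.2429397738542438
```

Handle axis is at about (0.460, 0.1915), and the triangulated block centre at z 0.090 agrees with the expected 0.088. Rake yaw is about 0.205. The tray centre is at (0.455, -0.093) with yaw -0.0616, and its rail spacing of 0.121 checks out. Moving to the rake now.

```bash
python3 -m crank '[[1,0.6,1,0.1,0],[1,0.6,1,0.1,0],[1,0.6,1,0.1,0],[1,0.6,1,0.1,0]]'
python3 -m crank '[[1,0.45,0.8,0,0],[1,0.45,0.8,0,0],[1,0.45,0.8,0,0],[1,0.45,0.8,0,0]]'
python3 -m crank '[[1,0.15,1,0,0],[1,0.15,1,0,0],[1,0.15,1,0,0],[1,0.15,1,0,0]]'
python3 -m crank '[[1,0.1,1,0,-0.0196],[1,0.1,1,0,-0.0196],[1,0.1,1,0,-0.0196],[1,0.1,1,0,-0.0196],[1,0.1,1,0,-0.0196]]'
```

```text
time: 0.9
position: [0.331, -0.4128, 0.2432]
tool_rot: [3.098, 0.516, 0.001]
ft_force: [-0.5, -1.2, -0.2]
grip_width: 0.999
grip_force: 0.0
time: 1.4
position: [0.4221, -0.2502, 0.2432]
tool_rot: [3.097, 0.528, 0.003]
ft_force: [-0.0, -0.3, -0.3]
grip_width: 1.004
grip_force: 0.0
time: 1.9
position: [0.4496, -0.0519, 0.2431]
tool_rot: [3.097, 0.522, 0.002]
ft_force: [-0.3, -0.6, -0.1]
grip_width: 0.998
grip_force: 0.0
time: 2.52
position: [0.4691, 0.1438, 0.2423]
tool_rot: [3.125, 0.321, -0.003]
ft_force: [-1.5, 0.9, -0.5]
grip_width: 1.0
grip_force: 0.0
```

```bash
python3 -m crank '[[1,-0.045,0.24,-0.45,0],[1,-0.045,0.24,-0.45,0],[1,-0.045,0.24,-0.45,0],[1,-0.045,0.24,-0.45,0]]'
python3 - <<'E'
from m import *
im=np.vstack([cv2.resize(get_image('top')[175:260,190:310],None,fx=4,fy=4,interpolation=2)[:300],cv2.resize(get_image('scene')[170:260,200:320],None,fx=4,fy=4,interpolation=2)[:290]])
cv2.imwrite('pics/pre.png',im[:,:,::-1]);print(im.shape, get_state()['position'])
E
```

```text
time: 3.02
position: [0.462, 0.1904, 0.1536]
tool_rot: [3.125, 0.316, 0.002]
ft_force: [0.7, 0.6, -0.6]
grip_width: 1.001
grip_force: 0.0
(590, 480, 3) [0.4621715  0.19101744 0.15419971]
```

View pics/pre.png

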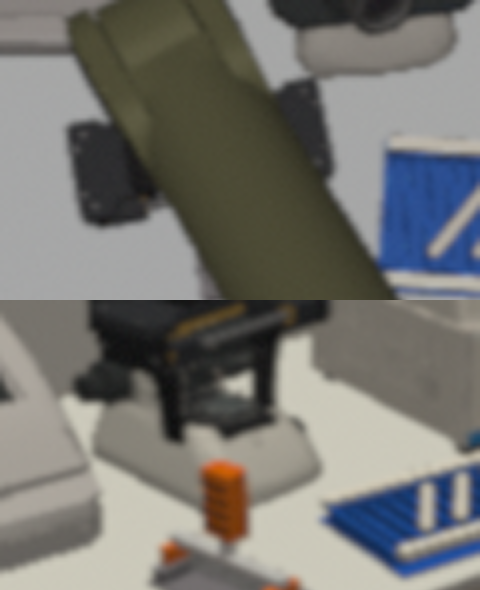

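The fingers straddle the handle evenly: pads near crop columns 178 and 265, handle at 225. Descending and gripping.

```bash
python3 -m crank '[[1,-0.01,0,-0.2,0],[1,-0.01,0,-0.4,0],[1,-0.01,0,-0.4,0],[1,-0.01,0,-0.4,0]]'
python3 -m crank '[[0.4,0,0,0,0],[0.2,0,0,0,0],[0,0,0,0,0],[0,0,0,0,0],[0,0,0,0,0]]' 30
```

```text
time: 3.62
position: [0.4599, 0.1927, 0.0745]
tool_rot: [-3.125, -0.32, -0.004]
ft_force: [-0.4, 0.4, -0.6]
grip_width: 1.001
grip_force: 0.0
time: 4.25
position: [0.4582, 0.1926, 0.0726]
tool_rot: [3.125, 0.321, -0.0]
ft_force: [0.1, 0.1, -0.5]
grip_width: 0.518
grip_force: 0.0
```

```bash
python3 -m crank '[[0,0,0,0,0],[0,0,0,0,0],[0,0,0,0,0],[0,0,0,0,0],[0,0,0,0,0]]' 30
python3 -m crank '[[0,0,0,0,0],[0,0,0,0,0],[0,0,0,0,0]]'
```

```text
time: 4.88
position: [0.4581, 0.1925, 0.0724]
tool_rot: [3.125, 0.321, -0.001]
ft_force: [-0.9, -0.5, -1.0]
grip_width: 0.275
grip_force: 30.0
time: 5.25
position: [0.4582, 0.1926, 0.0726]
tool_rot: [3.125, 0.321, -0.0]
ft_force: [-0.1, -0.1, -2.1]
grip_width: 0.274
grip_force: 30.0
```

Grip is firm at 23.8 mm, matching the 24 mm block. Lifting, turning to the tray's yaw and carrying to the far (-y) end.

```bash
python3 -m crank '[[0,0,0,0.1,0],[0,0,0,0.2,0],[0,0,0,0.3,0],[0,0,0,0.3,0]]'
python3 -m crank '[[0,0,-0.2,0,-0.0424],[0,0,-0.4,0,-0.0424],[0,0,-0.6,0,-0.0424],[0,0,-0.75,0,-0.0424],[0,0,-0.75,0,-0.0424]]'
python3 -m crank '[[0,0,-0.2,0,0],[0,0,-0.4,0,0],[0,0,-0.5,0,0],[0,0,-0.5,0,0],[0,0,-0.5,0,0]]'
python3 - <<'E'
from m import *
a=get_image('top')[190:265,260:390];b=get_image('scene')[165:260,250:380]
f=lambda i:cv2.resize(i,(520,int(i.shape[0]*4)),interpolation=2)
im=np.vstack([f(a),f(b)[:300]]);cv2.imwrite('pics/over.png',im[:,:,::-1]);print(im.shape,get_state()['position'])
E
```

```text
time: 5.75
position: [0.4599, 0.1933, 0.1351]
tool_rot: [-3.125, -0.321, -0.007]
ft_force: [-0.7, 0.2, -2.7]
grip_width: 0.273
grip_force: 30.0
time: 6.38
position: [0.4579, 0.0397, 0.1321]
tool_rot: [3.139, -0.105, -0.001]
ft_force: [-0.6, 0.6, -0.9]
grip_width: 0.277
grip_force: 30.0
time: 7.0
position: [0.4583, -0.0555, 0.1325]
tool_rot: [-3.139, 0.094, 0.0]
ft_force: [0.3, -0.1, -1.3]
grip_width: 0.277
grip_force: 30.0
(600, 520, 3) [ 0.45832529 -0.0556385   0.13255379]
```

View pics/over.png

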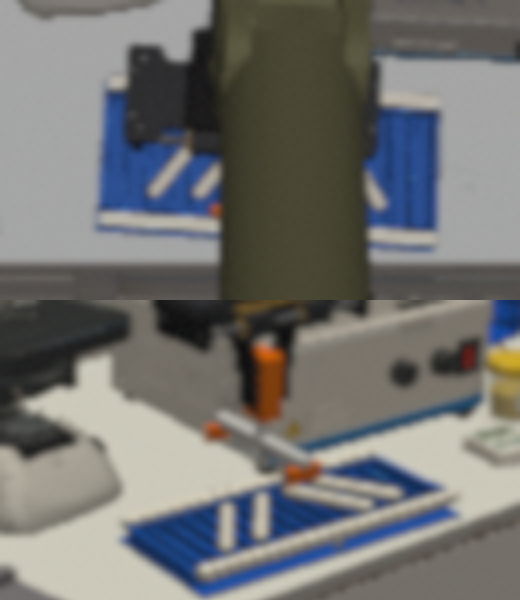

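The rake hangs level over the tray with both runners clear of the rods (orange at scene crop (215,430) and (303,470)). Quick check of the rake's offset in x.

```bash
python3 - <<'E'
from m import *
np.set_printoptions(precision=4,suppress=True)
sc=crop(get_image('scene'),290,235,45,60);sc=crop(get_image('scene'),290,225,60,70) if 0 else crop(get_image('scene'),290,240,60,60)
im=get_image('scene');im=crop(im,290,180,50,115);u=up(im).astype(int)
P=get_state()['position']
for a,c,b in comps((u[:,:,0]-u[:,:,2]>50).astype('uint8'),200): print(a,c,plane('scene',c,P[2]-.0556+.007)[0])
for s in(1,-1):
    y=-.0616;X=np.array([P[0]+s*.06*np.cos(y),P[1]+s*.06*np.sin(y),P[2]-.0556+.007]);print('exp runner',X,proj('scene',X))
im=crop(get_image('top'),275,200,105,60);u=up(im).astype(int)
for p in ('top',):
  pass
# tray end corners in scene (near rail top face ends), check predictions
for x in(.06,-.06):
  for yy in(.144,-.144):
    t=-.0616;w=np.array([.4549+x*np.cos(t)-yy*np.sin(t),-.0933+x*np.sin(t)+yy*np.cos(t),.025]);print('rail end',x,yy,proj('scene',w)-[250,165],proj('top',w)-[260,190])
E
```

```text
3756 [317.1292 187.1172] [ 0.5745 -0.1619]
667 [303.5673 197.1895] [ 0.5244 -0.0542]
1329 [325.2554 207.5764] [ 0.4035 -0.0537]
exp runner [ 0.5182 -0.0601  0.084 ] [305.8655 197.3145]
exp runner [ 0.3984 -0.0528  0.084 ] [326.0184 208.1108]
rail end 0.06 0.144 [31.5815 53.9238] [27.2071 19.9108]
rail end 0.06 -0.144 [93.2721 36.5841] [110.1027  24.9159]
rail end -0.06 0.144 [50.4798 66.5048] [25.1465 54.0265]
rail end -0.06 -0.144 [114.174  46.807] [109.5333  59.2147]
```

```bash
python3 -m crank '[[0,-0.07,-0.25,0,0],[0,-0.07,-0.5,0,0],[0,-0.07,-0.7,0,0],[0,-0.07,-0.8,0,0],[0,-0.07,-0.8,0,0]]'
python3 -m crank '[[0,0,0,-0.07,0],[0,0,0,-0.14,0],[0,0,0,-0.2,0],[0,0,0,-0.2,0],[0,0,0,-0.2,0]]'
python3 -m crank '[[0,0,0,-0.005,0],[0,0,0,-0.01,0],[0,0,0,-0.015,0],[0,0,0,-0.02,0],[0,0,0,-0.02,0]]'
```

```text
time: 7.92
position: [0.4442, -0.2177, 0.1324]
tool_rot: [-3.139, 0.1, 0.0]
ft_force: [1.2, 0.3, -1.4]
grip_width: 0.27
grip_force: 30.0
time: 8.55
position: [0.4445, -0.2173, 0.0927]
tool_rot: [3.14, -0.097, 0.0]
ft_force: [-0.3, 0.2, -1.4]
grip_width: 0.274
grip_force: 30.0
time: 9.18
position: [0.4442, -0.2174, 0.0885]
tool_rot: [-3.14, 0.097, 0.0]
ft_force: [0.2, 0.6, -1.9]
grip_width: 0.275
grip_force: 30.0
```

```bash
python3 -m crank '[[0,0,0,-0.004,0],[0,0,0,-0.008,0],[0,0,0,-0.012,0],[0,0,0,-0.015,0],[0,0,0,-0.015,0]]' | grep -E 'pos|ft_'
python3 -m crank '[[0,0,0,-0.003,0],[0,0,0,-0.005,0],[0,0,0,-0.005,0]]'| grep -E 'pos|ft_'
```

```text
position: [0.4442, -0.2174, 0.0855]
ft_force: [0.6, 0.1, -2.1]
position: [0.4442, -0.2174, 0.0845]
ft_force: [-0.1, -0.0, -1.7]
```

```bash
python3 - <<'E'
from m import *
b=get_image('scene')[165:245,300:420]
im=cv2.resize(b,None,fx=6,fy=6,interpolation=2);cv2.imwrite('pics/td.png',im[:,:,::-1])
E
```

```text
(no output)
```

View pics/td.png

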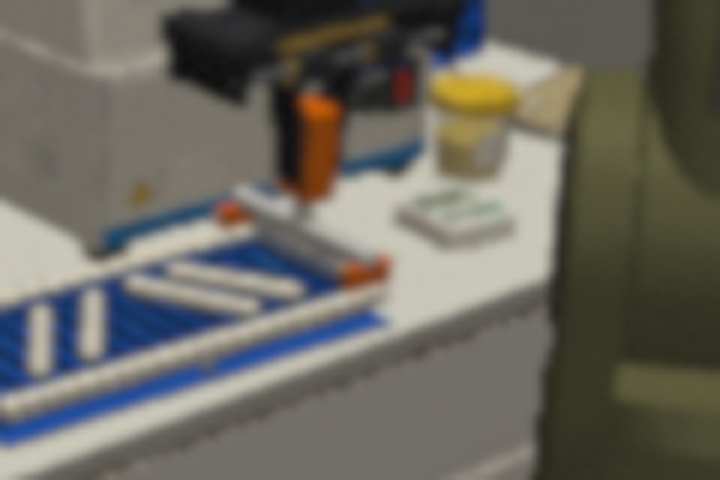

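The rake is just above the -y end, with its near runner at crop (365,275) over the near rail end and no contact yet. Comparing with predicted edges.

```bash
python3 - <<'E'
from m import *
np.set_printoptions(precision=1,suppress=True)
def P(c,t,x,y,z): 
    w=np.array([c[0]+x*np.cos(t)-y*np.sin(t),c[1]+x*np.sin(t)+y*np.cos(t),z]);return (proj('scene',w)-[300,165]+.5)*6
T=(.4547,-.0933)
for n,x in(('outer',-.066),('inner',-.054)): print('rail',n,[P(T,-.0616,x,y,.025) for y in(.144,-.144)])
print('far rail inner/outer',P(T,-.0616,.054,.144,.025),P(T,-.0616,.066,.144,.025),P(T,-.0616,.066,-.144,.025))
for o in(0,.003):
    k=(.4442+o,-.2174);print('runner near outer sole',[P(k,-.0616,-.065,y,.029) for y in(.018,-.018)],'far runner outer top',[P(k,-.0616,.065,y,.043) for y in(.018,-.018)])
im=up(get_image('scene')[165:245,300:420])
u=im.astype(int);m=(u[:,:,0]-u[:,:,2]>60)
m[:, :200]=0
n,l,s,c=cv2.connectedComponentsWithStats(m.astype('uint8'))
for i in range(1,n):
    if s[i][4]>80:print('or',s[i],c[i])
E
```

```text
rail outer [array([ 12.2, 406.2]), array([395. , 287.2])]
rail inner [array([  0. , 398.1]), array([381.6, 280.7])]
far rail inner/outer [-102.   330.2] [-112.6  323.1] [257.  219.7]
runner near outer sole [array([352.1, 296.4]), array([395.7, 282.9])] far runner outer top [array([217.6, 208.5]), array([260.2, 196.8])]
runner near outer sole [array([348.5, 294.8]), array([392.1, 281.3])] far runner outer top [array([214.4, 207.1]), array([257. , 195.4])]
or [ 431   73   90   74 4194] [473.  102.9]
or [399  77   9  20 149] [402.9  86. ]
or [ 297   93   45  107 3442] [318.4 142.8]
or [220 203  27  21 423] [231.9 213.5]
or [343 256  47  31 873] [364.8 272.4]
```

Geometry agrees to within the image resolution. Continuing the slow touch-down.

```bash
for i in 1; do python3 -m crank '[[0,0,0,-0.002,0],[0,0,0,-0.002,0]]'; python3 -m crank '[[0,0,0,-0.002,0],[0,0,0,-0.002,0]]'; python3 -m crank '[[0,0,0,-0.002,0],[0,0,0,-0.002,0],[0,0,0,-0.002,0]]'; done | grep -E 'pos|ft_'
```

```text
position: [0.4443, -0.2174, 0.0842]
ft_force: [-0.2, -0.4, -1.7]
position: [0.4442, -0.2174, 0.0838]
ft_force: [0.8, -0.2, -1.5]
position: [0.4443, -0.2174, 0.0834]
ft_force: [0.3, -0.4, -2.0]
```

```bash
(python3 -m crank '[[0,0,0,-0.002,0],[0,0,0,-0.002,0]]'; python3 -m crank '[[0,0,0,-0.002,0],[0,0,0,-0.002,0]]'; python3 -m crank '[[0,0,0,-0.002,0],[0,0,0,-0.002,0],[0,0,0,-0.002,0]]')| grep -E 'pos|ft_'
```

```text
position: [0.4442, -0.2174, 0.083]
ft_force: [0.2, -0.6, -1.6]
position: [0.4442, -0.2174, 0.0825]
ft_force: [0.4, 0.7, -2.2]
position: [0.4443, -0.2174, 0.0822]
ft_force: [0.4, -0.2, -2.7]
```

```bash
python3 -c "from bench import *;s=get_state();print(s['time'],s['position'],s['ft_force'])"
```

```text
12.025 [ 0.44425245 -0.21743443  0.08217986] [ 0.40347703 -0.2495549  -2.73868706]
```

```bash
(python3 -m crank '[[0,0,0,-0.002,0],[0,0,0,-0.002,0]]'; python3 -m crank '[[0,0,0,-0.002,0],[0,0,0,-0.002,0]]'; python3 -m crank '[[0,0,0,-0.002,0],[0,0,0,-0.002,0],[0,0,0,-0.002,0]]')| grep -E 'pos|ft_'
```

```text
position: [0.4442, -0.2174, 0.0817]
ft_force: [0.3, -0.3, -1.6]
position: [0.4442, -0.2174, 0.0813]
ft_force: [0.3, -0.6, -0.9]
position: [0.4443, -0.2174, 0.081]
ft_force: [0.6, -0.5, -1.6]
```

```bash
(python3 -m crank '[[0,0,0,-0.002,0],[0,0,0,-0.002,0]]'; python3 -m crank '[[0,0,0,-0.002,0],[0,0,0,-0.002,0]]'; python3 -m crank '[[0,0,0,-0.002,0],[0,0,0,-0.002,0],[0,0,0,-0.002,0]]')| grep -E 'pos|ft_'
```

```text
position: [0.4442, -0.2174, 0.0805]
ft_force: [0.3, 0.5, -0.7]
position: [0.4443, -0.2174, 0.0802]
ft_force: [-0.2, -0.9, -2.8]
position: [0.4443, -0.2175, 0.08]
ft_force: [-1.2, 0.3, 1.3]
```

```bash
(python3 -m crank '[[0,0,0,-0.0015,0],[0,0,0,-0.0015,0],[0,0,0,-0.0015,0]]';python3 -m crank '[[0,0,0,0,0],[0,0,0,0,0]]')| grep -E 'pos|ft_'
```

```text
position: [0.4443, -0.2174, 0.0797]
ft_force: [-1.5, 0.2, 4.4]
position: [0.4443, -0.2175, 0.0796]
ft_force: [-2.0, -0.1, 4.1]
```

Contact begins at TCP z 0.0801, so the soles are at about 24.5 mm. That is near the mean level, and stiffness is about 10 N/mm. I'll sweep from this end towards +y along the rails, correcting z by the felt force.

```bash
(python3 -m crank '[[0,0.001,0.015,0,0],[0,0.002,0.03,0,0],[0,0.003,0.045,0,0],[0,0.0037,0.06,0,0],[0,0.0046,0.075,0,0]]')| grep -E 'pos|ft_'
```

```text
position: [0.4455, -0.2025, 0.0797]
ft_force: [-0.7, -3.5, 5.1]
```

```bash
(python3 -m crank '[[0,0.001,0.015,0.0002,0],[0,0.002,0.03,0.0004,0],[0,0.003,0.045,0.0006,0],[0,0.0037,0.06,0.0008,0],[0,0.0046,0.075,0.001,0]]')| grep -E 'pos|ft_'
```

```text
position: [0.4461, -0.1873, 0.0797]
ft_force: [-1.4, -2.6, 5.0]
```

```bash
(python3 -m crank '[[0,0.001,0.015,0.0001,0],[0,0.002,0.03,0.0002,0],[0,0.003,0.045,0.0003,0],[0,0.0037,0.06,0.0004,0],[0,0.0046,0.075,0.0005,0]]';python3 -m crank '[[0,0.001,0.015,0.0001,0],[0,0.002,0.03,0.0002,0],[0,0.003,0.045,0.0003,0],[0,0.0037,0.06,0.0004,0],[0,0.0046,0.075,0.0005,0]]')| grep -E 'pos|ft_'
```

```text
position: [0.447, -0.1722, 0.0798]
ft_force: [0.2, -3.4, 4.4]
position: [0.4479, -0.1571, 0.0798]
ft_force: [0.5, -3.5, 4.2]
```

```bash
(python3 -m crank '[[0,0.001,0.015,0.0001,0],[0,0.002,0.03,0.0002,0],[0,0.003,0.045,0.0003,0],[0,0.0037,0.06,0.0004,0],[0,0.0046,0.075,0.0004,0]]';python3 -m crank '[[0,0.001,0.015,0.0001,0],[0,0.002,0.03,0.0002,0],[0,0.003,0.045,0.0003,0],[0,0.0037,0.06,0.0004,0],[0,0.0046,0.075,0.0004,0]]')| grep -E 'pos|ft_'
python3 -c "
from m import *
cv2.imwrite('pics/mid.png',cv2.resize(get_image('scene')[180:250,270:380],None,fx=6,fy=6,interpolation=2)[:,:,::-1])"
```

```text
position: [0.4488, -0.1421, 0.0799]
ft_force: [-0.8, -2.4, 3.4]
position: [0.4497, -0.1271, 0.08]
ft_force: [0.7, -1.9, 2.4]
```

View pics/mid.png

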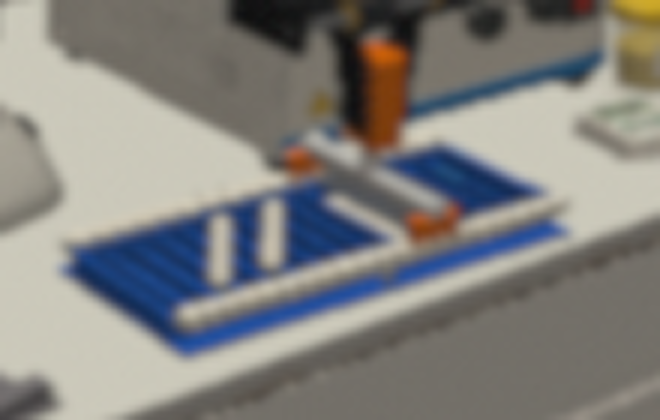

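The rake rides the rails and one rod is visible pushed ahead of it (crop (365,220)). The two left rods, at (220,250) and (270,235), have not been reached yet. The felt force is falling, so I hold z level.

```bash
(python3 -m crank '[[0,0.001,0.015,-0.0002,0],[0,0.002,0.03,-0.0003,0],[0,0.003,0.045,-0.0004,0],[0,0.0037,0.06,-0.0005,0],[0,0.0046,0.075,-0.0005,0]]';python3 -m crank '[[0,0.001,0.015,0,0],[0,0.002,0.03,0,0],[0,0.003,0.045,0,0],[0,0.0037,0.06,0,0],[0,0.0046,0.075,0,0]]')| grep -E 'pos|ft_'
```

```text
position: [0.4507, -0.1122, 0.08]
ft_force: [0.6, -2.9, 3.3]
position: [0.4516, -0.0973, 0.08]
ft_force: [0.1, -2.7, 3.3]
```

```bash
(python3 -m crank '[[0,0.001,0.015,0,0],[0,0.002,0.03,0,0],[0,0.003,0.045,0,0],[0,0.0037,0.06,0,0],[0,0.0046,0.075,0,0]]';python3 -m crank '[[0,0.001,0.015,0,0],[0,0.002,0.03,0,0],[0,0.003,0.045,0,0],[0,0.0037,0.06,0,0],[0,0.0046,0.075,0,0]]')| grep -E 'pos|ft_'
```

```text
position: [0.4526, -0.0823, 0.08]
ft_force: [-0.5, -3.2, 5.3]
position: [0.4535, -0.0672, 0.08]
ft_force: [-0.3, -2.7, 4.2]
```

```bash
(python3 -m crank '[[0,0.001,0.015,0,0],[0,0.002,0.03,0,0],[0,0.003,0.045,0,0],[0,0.0037,0.06,0.0002,0],[0,0.0046,0.075,0.0002,0]]';python3 -m crank '[[0,0.001,0.015,0,0],[0,0.002,0.03,0,0],[0,0.003,0.045,0,0],[0,0.0037,0.06,0.0002,0],[0,0.0046,0.075,0.0002,0]]')| grep -E 'pos|ft_'
```

```text
position: [0.4544, -0.0523, 0.08]
ft_force: [-0.4, -3.8, 5.4]
position: [0.4552, -0.0372, 0.08]
ft_force: [-0.6, -3.5, 4.7]
```

```bash
(python3 -m crank '[[0,0.001,0.015,0,0],[0,0.002,0.03,0,0],[0,0.003,0.045,0,0],[0,0.0037,0.06,0.0003,0],[0,0.0046,0.075,0.0003,0]]';python3 -m crank '[[0,0.001,0.015,0,0],[0,0.002,0.03,0,0],[0,0.003,0.045,0,0],[0,0.0037,0.06,0.0003,0],[0,0.0046,0.075,0.0003,0]]')| grep -E 'pos|ft_'
python3 -c "
from m import *
cv2.imwrite('pics/mid2.png',cv2.resize(get_image('scene')[180:250,270:380],None,fx=6,fy=6,interpolation=2)[:,:,::-1])"
```

```text
position: [0.4561, -0.0222, 0.08]
ft_force: [-0.4, -4.4, 3.9]
position: [0.4571, -0.0072, 0.0801]
ft_force: [-0.9, -3.7, 4.2]
```

View pics/mid2.png

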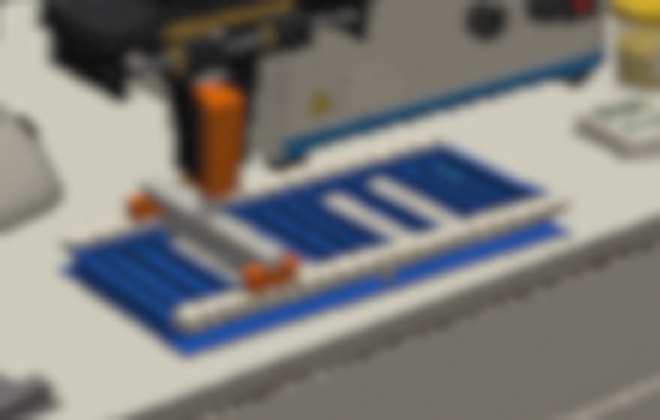

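Two rods already lie straight in grooves, at crop (365,220) and (415,200). The rest are at the rake, with a straight one just ahead of it. Continuing to the end.

```bash
(python3 -m crank '[[0,0.001,0.015,0,0],[0,0.002,0.03,0,0],[0,0.003,0.045,0,0],[0,0.0037,0.06,0.0002,0],[0,0.0046,0.075,0.0002,0]]';python3 -m crank '[[0,0.001,0.015,0,0],[0,0.002,0.03,0,0],[0,0.003,0.045,0,0],[0,0.0037,0.06,0.0002,0],[0,0.0046,0.075,0.0002,0]]')| grep -E 'time|pos|ft_'
python3 -c "
from m import *
cv2.imwrite('pics/end.png',cv2.resize(get_image('scene')[180:250,270:380],None,fx=6,fy=6,interpolation=2)[:,:,::-1])"
```

```text
time: 23.88
position: [0.458, 0.0077, 0.0801]
ft_force: [-0.6, -3.8, 4.7]
time: 24.5
position: [0.4589, 0.0228, 0.0802]
ft_force: [-0.8, -3.0, 5.5]
```

View pics/end.png

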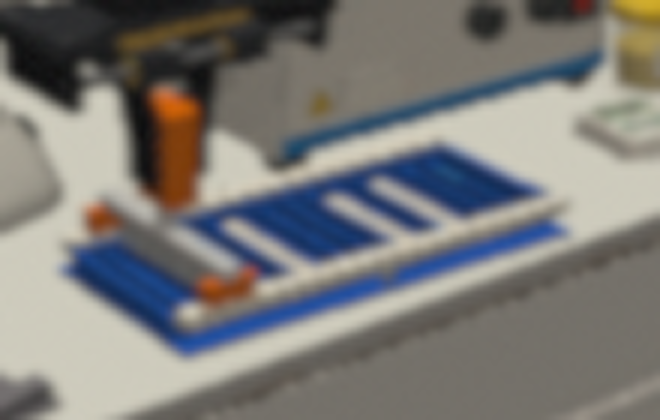

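Three rods are now seen in grooves and the fourth is hidden by the rake. I go the last few mm, then ride back a little to uncover it.

```bash
(python3 -m crank '[[0,0.001,0.015,0,0],[0,0.002,0.025,0,0],[0,0.002,0.03,0.0002,0],[0,0.002,0.03,0.0002,0]]';python3 -m crank '[[0,-0.001,-0.02,0,0],[0,-0.0025,-0.04,0,0],[0,-0.004,-0.06,0,0],[0,-0.005,-0.08,-0.0002,0],[0,-0.006,-0.1,-0.0003,0]]'; python3 -m crank '[[0,-0.001,-0.02,0,0],[0,-0.0025,-0.04,0,0],[0,-0.004,-0.06,0,0],[0,-0.005,-0.08,-0.0002,0],[0,-0.006,-0.1,-0.0003,0]]')| grep -E 'time|pos|ft_'
python3 - <<'E'
from m import *
np.set_printoptions(precision=4,suppress=True)
cv2.imwrite('pics/back.png',cv2.resize(get_image('scene')[180:250,270:380],None,fx=6,fy=6,interpolation=2)[:,:,::-1])
E
```

```text
time: 25.05
position: [0.4594, 0.0289, 0.0802]
ft_force: [0.1, -2.5, 4.7]
time: 25.68
position: [0.4582, 0.0085, 0.0802]
ft_force: [-0.3, 2.3, 4.4]
time: 26.3
position: [0.4569, -0.0116, 0.0801]
ft_force: [0.7, 3.1, 3.2]
```

View pics/back.png

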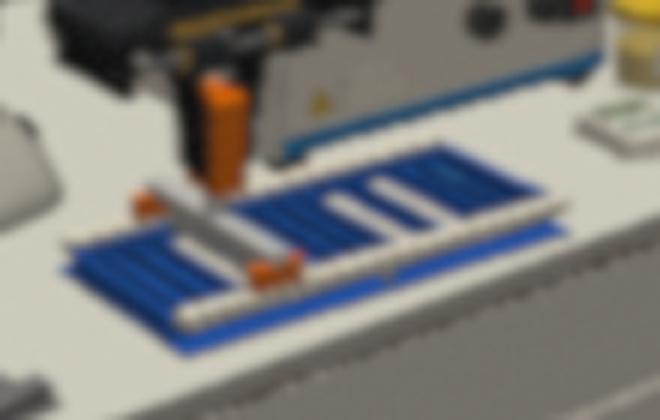

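A straight rod lies ahead of the rake in a groove (crop (210,260)), two lie behind, and the third is under the rake. All four appear combed, so I lift, carry towards the rest and check the rods from above.

```bash
(python3 -m crank '[[0,0,0,0.05,0],[0,0,0,0.12,0],[0,0,0,0.2,0],[0,0,0,0.3,0],[0,0,0,0.3,0]]'
python3 -m crank '[[0,0,0.2,0,0.01],[0,0,0.35,0,0.02],[0,0,0.5,0,0.03],[0,0,0.6,0,0.0414],[0,0,0.6,0,0.0414]]';python3 -m crank '[[0,0.007,0.2,0,0],[0,0.007,0.35,0,0],[0,0.007,0.42,0,0],[0,0.007,0.42,0,0],[0,0.007,0.42,0,0]]')| grep -vE 'torq'
python3 - <<'E'
from m import *
np.set_printoptions(precision=4,suppress=True)
t=-.0616
for a,c,b in tray():
    w=plane('top',c,.016)[0]-[.4547,-.0933];e=plane('top',b,.016)
    l=sorted([(np.linalg.norm(e[(i+1)%4]-e[i]),i) for i in range(4)])[-1];d=e[(l[1]+1)%4]-e[l[1]]
    print(a,c,'tray xy mm',1000*np.array([w[0]*np.cos(t)+w[1]*np.sin(t),-w[0]*np.sin(t)+w[1]*np.cos(t)]),'len',l[0],'ang',np.arctan(d[1]/d[0])-t)
E
```

```text
time: 26.98
position: [0.4584, -0.0117, 0.1422]
tool_rot: [3.139, -0.097, 0.006]
ft_force: [0.6, -0.6, -1.4]
grip_width: 0.276
grip_force: 30.0
time: 27.6
position: [0.4568, 0.1104, 0.1401]
tool_rot: [-3.125, -0.318, 0.0]
ft_force: [-0.3, -0.2, -1.7]
grip_width: 0.271
grip_force: 30.0
time: 28.22
position: [0.4587, 0.1908, 0.1398]
tool_rot: [3.125, 0.308, -0.001]
ft_force: [-0.1, -0.7, -1.1]
grip_width: 0.275
grip_force: 30.0
8865 [328.3563 212.3071] tray xy mm [62.653   0.0209] len 0.28520998066164865 ang 1.5720336965071653
1474 [305.3393 228.8758] tray xy mm [-1.1615 77.3741] len 0.08140350241199512 ang -0.007301056498550174
1479 [316.272 229.734] tray xy mm [-1.8381 39.4471] len 0.08070630824316408 ang -0.0003143958871548863
1499 [338.0561 233.0316] tray xy mm [ -8.7561 -36.201 ] len 0.08217560084584496 ang -0.0032828510557689067
1544 [349.0112 232.768 ] tray xy mm [ -5.4836 -73.958 ] len 0.08050193749007685 ang -0.011751003428804252
5982 [327.5011 246.7701] tray xy mm [-58.8587  -1.6107] len 0.2835842566570359 ang 1.5708412234694262
```

All four rods lie within 0.012 rad of the grooves, at y = 77, 39, -36 and -74 mm, which match the grooves at ±38 and ±76. Setting the rake down.

```bash
(python3 -m crank '[[0,0,0.007,-0.1,0],[0,0,0.007,-0.2,0],[0,0,0.007,-0.29,0],[0,0,0.007,-0.29,0],[0,0,0.007,-0.29,0]]'
python3 -m crank '[[0,0,0,-0.01,0],[0,0,0,-0.02,0],[0,0,0,-0.03,0],[0,0,0,-0.036,0],[0,0,0,-0.036,0]]')| grep -vE 'torq'
```

```text
time: 28.9
position: [0.4588, 0.194, 0.0826]
tool_rot: [-3.126, -0.311, -0.001]
ft_force: [0.4, 0.9, -1.7]
grip_width: 0.274
grip_force: 30.0
time: 29.52
position: [0.4582, 0.194, 0.0748]
tool_rot: [3.126, 0.311, -0.001]
ft_force: [0.9, 0.3, -1.1]
grip_width: 0.279
grip_force: 30.0
```

```bash
(python3 -m crank '[[0,0,0,-0.004,0],[0,0,0,-0.007,0],[0,0,0,-0.01,0],[0,0,0,-0.01,0]]'
python3 -m crank '[[0,0,0,-0.003,0],[0,0,0,-0.003,0],[0,0,0,-0.003,0]]')| grep -E 'pos|ft_'
```

```text
position: [0.4584, 0.194, 0.0729]
ft_force: [-0.2, 0.4, -1.8]
position: [0.4584, 0.194, 0.0724]
ft_force: [-0.5, -0.2, 0.1]
```

```bash
(python3 -m crank '[[0.35,0,0,0,0],[0.5,0,0,0,0],[0.9,0,0,0,0],[0.9,0,0,0,0],[0.9,0,0,0,0]]'
python3 -m crank '[[0.9,0,0,0,0],[0.9,0,0,0.1,0],[0.9,0,0,0.3,0],[0.9,0,0,0.6,0],[0.9,0,0,0.6,0]]'
python3 -m crank '[[0.9,-0.1,-0.3,0,0],[0.9,-0.1,-0.6,0,0],[0.9,-0.1,-0.9,0,0],[0.9,-0.1,-0.9,0,0]]';python3 -m crank '[[0.9,0,-0.3,0,0],[0.9,0,-0.6,0,0],[0.9,0,-0.9,0,0],[0.9,0,-0.9,0,0],[0.9,0,-0.9,0,0]]')| grep -E 'time|pos|width'
python3 - <<'E'
from m import *
np.set_printoptions(precision=4,suppress=True)
im=get_image('top');u=up(crop(im,225,195,45,65)).astype(int)
for a,c,b in comps(((u[:,:,0]-u[:,:,2]>30)).astype('uint8'),40): print('orange',a,c,plane('top',c,.027)[0])
u=up(crop(get_image('scene'),225,190,60,70)).astype(int)
for a,c,b in comps(((u[:,:,0]-u[:,:,2]>50)).astype('uint8'),40): print('sc orange',a,c)
E
```

```text
time: 31.02
position: [0.4584, 0.194, 0.0724]
grip_width: 0.719
time: 31.65
position: [0.4616, 0.1959, 0.1983]
grip_width: 0.899
time: 32.15
position: [0.4379, 0.0091, 0.1924]
grip_width: 0.9
time: 32.78
position: [0.4388, -0.1645, 0.1924]
grip_width: 0.901
orange 423 [245.0581 210.5865] [0.5207 0.1931]
orange 440 [237.725  212.0133] [0.5156 0.2184]
orange 3881 [242.631  223.7226] [0.4742 0.2006]
orange 537 [251.1743 244.2516] [0.4028 0.17  ]
orange 540 [244.0562 245.5657] [0.3983 0.1942]
sc orange 7038 [255.3245 219.1308]
sc orange 786 [241.9097 232.6938]
sc orange 1575 [268.7472 243.2569]
```

The rake stands within about 3 mm of where it started. One quick check of its centring on the rest.

```bash
python3 - <<'E'
from m import *
im=crop(get_image('top'),228,202,40,50);u=up(im).astype(int)
m=((u.max(2)<132)|(u[:,:,0]-u[:,:,2]>30)).astype('uint8');z=np.zeros_like(m);z[203*S:251*S,229*S:267*S]=m[203*S:251*S,229*S:267*S]
z=cv2.morphologyEx(z,cv2.MORPH_CLOSE,np.ones((31,31)))
for a,c,b in comps(z,3000): 
    p=plane('top',b,.012);print(a,c,b.round(1).tolist(),p.mean(0).round(4),[round(float(np.linalg.norm(p[i]-p[i-1])),4) for i in(0,1)])
E
```

```text
26907 [246.37138105 229.57930712] [[233.5, 210.5], [252.7, 207.4], [259.1, 248.3], [240.0, 251.4]] [0.4579 0.1887] [0.1464, 0.0679]
```

The rest's centre is at (0.458, 0.189), so the rake is about 5.5 mm and 0.05 rad off, well inside tolerance. Handing in.

```bash
python3 -c "from bench import *;print(close_job())"
```

```text
the job is handed in; nothing more can be done
None
```

I handed the job in at about 33 s with all four rods measured in grooves of their own and the rake released upright on its rest, about 5.5 mm off centre; the hand-in gave no verdict.

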